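# Stow the weighing tools in the transport tray and latch its spring gate

## Robot

A 6-joint arm with a two-finger parallel gripper is mounted at the origin on the work surface. World frame = base frame: x ahead of the robot, y to its left, z up, the work surface at z = 0. Lengths are in mm, angles in rad, forces in N, time in s.
With the tool pointing down it reaches from about 275 to 825 mm from the base axis. Payload 4.9 kg.
Tool frame: the origin (TCP) lies at the very end of the fingers, on their centre line; the grasp point (between the pads) lies 19 mm behind it; z points along the fingers, y is the line along which they close (so a half turn about z gives the same grasp; the last joint's range is limited). The gripper opens to 85 mm and grips with 20 to 120 N. Pads are 22 mm wide; open, the fingers measure 114 mm over their backs; the gripper's body (76 mm by 85 mm) begins 54 mm behind the grasp point. The pads swing forward as they close: fully open they stand 13 mm farther back than shut.
Start: joints at [1.193, 0.326, -0.193, 1.052, 0, 1.437], TCP at [132.759, 533.754, 231.281] pointing down, gripper open.
Joint ranges: [-2.65, 2.65], [-0.97, 1.79], [-1.3, 1.35], [-1.93, 2.1], [-1.47, 1.37], [-3.14, 3.14]. Speed limits (rad/s): [2.57, 2.57, 3.14, 3.14, 3.14, 3.14].

## Interface

Orientations are given as [roll, pitch, yaw] about the fixed x, y, z axes, in that order (R = Rz(yaw) Ry(pitch) Rx(roll)).
In Python, from bench import bot, solve_ik, imaging gives the robot as it stands. Calls block until the motion is done:
- bot.move_ptp(position, orientation): joint-space move of the TCP to a pose.
- bot.movel(position, rot=None, max_speed=150, threshold=None): straight line of the TCP; rot=None keeps the orientation; max_speed is the mean speed in mm/s. With threshold (N) it stops when the force on the tool has changed by that much, and returns True; else False.
- bot.move_j(angles): joint-space move.
- bot.grip(opening, effort=None): opening from 0.0 (shut) to 1.0 (fully open); effort is the grip in N (None keeps the last); returns when the fingers have stopped.
- bot.dwell(seconds).
- solve_ik(position, orientation): joint angles nearest the present ones, or None.
- bot.get_state(): the state.
- imaging.capture(name): name is "scene" or "top" or "wrist"; returns the picture (480x640x3 uint8, blue, green, red); there is no depth.
- imaging.camera_model(name): a dict with "K" (3x3 intrinsics, pixels), "k1" (the pictures are not rectified: a ray, as slopes to the right and down, at radius r is drawn at 1 + k1 r^2 times it, then the intrinsics apply), "position" and "rotation" of the camera in the world. Camera axes: x right, y up, looking along -z (the intrinsics and any distortion apply to the point x, -y, -z); pixel columns grow to the right and rows downward; lengths in mm; the calibration is good to about 2 mm. A picture is of the moment at which its call begins: read the wrist's pose just before it. camera_model takes no time and is no camera call; for the wrist camera it gives the pose at the moment of the call.
A pose or a line that the arm cannot do raises bot.IKError and nothing moves.
- bot.sign_off(): hands the job in; it is judged then, once.
The state is a dict: "t": time; "qpos": joint angles; "joint_velocities": joint speeds; "effort": joint torques, N m; "tcp_pos": TCP position; "orientation": TCP orientation; "contact_force": force on the tool from outside, world axes, zero at the start; "wrist_torque": the same for the moment, N m; "opening": opening from 0.0 (shut) to 1.0 (fully open); "gripper_force": force on a finger pad.
Only numpy, scipy, OpenCV 4.12 (cv2) and the standard library are available. Lean on these libraries where they do the work, as an engineer would, in place of code of your own. Each camera call takes 0.05 s, during which the arm holds its last target. There are 200 camera calls.

## Task

Pack up the weighing bench: lay the spatula, the brush and the scraper flat in the tray compartments shaped for them, heads in the head pockets, setting each one down rather than dropping it, while the tray's spring gate stands open. When all three lie home and are let go, swing the gate down over them against its spring, hold it shut while you slide its bolt fully under the keeper, then let go so that the gate stays latched. Leave the bottle, dish and jar where they stand.

Things in the scene. Friction and masses are not known exactly. Their poses are not given: they have to be found in the camera images.
- spatula: Spatula: plain wooden handle (100 long, 14 wide, 14 high) and a narrow flat steel blade (22 wide, 4 thick, rounded end) flush with the underside; 180 long overall. About 60 g. Its origin is on the handle near the balance point, half-way up (7 above what it lies on), on the centre line: x runs to the head's tip (95 away), -x to the tail (85 away), z up.
- spatula_tip (a point): The end of the spatula's head, 95 along x from its origin, 5 below it.
- spatula_place (a point): Where the spatula's origin belongs when the spatula lies home: 7 above its grey compartment's floor, which is 9 above the bench. x runs to the compartment's head end, z up; the spatula's x must match. Ribs 10 high, 4 thick outline the tool with 4 play all round (tail channel 22 wide, head pocket 30 wide); none within 26 of this point along x, leaving room for fingers.
- brush: Flat brush: wooden handle (97 long, 16 wide, 14 high), steel ferrule and dark block of bristles 40 wide and 12 high; 155 long overall. About 50 g. Its origin is on the handle near the balance point, half-way up (7 above what it lies on), on the centre line: x runs to the head's tip (80 away), -x to the tail (75 away), z up.
- brush_tip (a point): The end of the brush's head, 80 along x from its origin, 5 below it.
- brush_place (a point): Where the brush's origin belongs when the brush lies home: 7 above its grey compartment's floor, which is 9 above the bench. x runs to the compartment's head end, z up; the brush's x must match. Ribs 10 high, 4 thick outline the tool with 4 play all round (tail channel 24 wide, head pocket 48 wide); none within 26 of this point along x, leaving room for fingers.
- scraper: Scraper: the shortest tool, wooden handle (82 long, 20 wide, 14 high) and a broad flat steel plate 54 wide, 4 thick; 122 long overall. About 80 g. Its origin is on the handle near the balance point, half-way up (7 above what it lies on), on the centre line: x runs to the head's tip (62 away), -x to the tail (60 away), z up.
- scraper_tip (a point): The end of the scraper's head, 62 along x from its origin, 5 below it.
- scraper_place (a point): Where the scraper's origin belongs when the scraper lies home: 7 above its grey compartment's floor, which is 9 above the bench. x runs to the compartment's head end, z up; the scraper's x must match. Ribs 10 high, 4 thick outline the tool with 4 play all round (tail channel 28 wide, head pocket 62 wide); none within 26 of this point along x, leaving room for fingers.
- tray_centre (a point): Middle of the white tray's floor, 6 above the bench. The tray is fixed, 226 along its x by 236 along its y, rim 22 above the bench. Axes: x away from the gate's hinge, y towards the keeper, z up. Three compartments lie side by side in it, 72 apart along y, all heads to the tray's +x, in an order that changes.
- gate_hinge (a point): Middle of the gate's hinge line, which runs along the tray's y, at tray_centre +(-115, 0) and 45 above the bench. The gate is a steel frame of two arms 206 apart with a flat cross strip (62 from the hinge); open, it stands 172 above the bench. The axes turn with the gate: x points from the hinge to the bolt.
- gate (a joint): Opening angle of the gate, rad: 0 closed (level over the tools), 1.65 fully open (just past upright), where it starts. A torsion spring (0.3 N m/rad, relaxed at 2.1 rad) always pushes it open: about 1.2 N at the bolt when open, 5.5 N when closed; let go unlatched, it springs up.
- bolt_grip (a point): Middle of the bolt's black sleeve: 16 diameter, 50 long, between flanges 24 in diameter. The bolt is a 12 thick round bar along the tray's y at the gate's free end, 115 from the hinge line. Pinched across the bar from above, the sleeve turns between the fingers as the gate swings. Gate closed: centre 45 above the bench, 22 above the handles. Axes as gate_hinge's.
- bolt (a joint): Slide of the bolt along the tray's +y, m: 0 drawn back, 0.024 fully shot. Friction about 1.2 N, it stays where left. Its tip must be drawn back (under 0.006) to pass the keeper; with the gate at 0, sliding it beyond 0.016 puts the tip well under the keeper.
- keeper (a point): Middle of the underside of the steel keeper on the tray's +y side, 56 above the bench: a fixed roof 24 wide along y and 34 along x, above the path of the bolt's tip. The shot bolt springs up against it (the gate then reads about 0.04).
- bottle: Bystander: glass bottle with black cap, 70 diameter, 170 high; origin at its foot.
- dish: Bystander: small aluminium weighing dish, 60 diameter, 25 high; origin at its foot.
- jar: Bystander: amber sample jar with white cap, 48 diameter, 60 high; origin at its foot.
Not all that is in view belongs to the job. What is shaped like the brush but green or yellow is not meant.

How it is judged:
By the outcome, as a careful person would: the job done as asked, in the order asked, and still so for the second after the job is handed in, with the robot touching nothing.
It also fails if it takes over 72 s, if anything falls off the work surface, if the arm or the gripper's body presses on something with over 40 N, if the wrist force passes 120 N, or if a joint passes its speed limit or range.

## Working session

There is one attempt and no reset: what is moved stays moved. The work goes in short steps, each a Python script; the robot and the scene stay as the last script left them, time stands still between calls to the robot, and variables do not carry over. Pictures are saved under pics/ and viewed, at most 10 in all, crops included, and the job is handed in when it is done.

```bash
ls; mkdir -p pics; python3 - <<'E'
from bench import bot, solve_ik, imaging
import cv2
for n in("top","scene"):
    cv2.imwrite(f"pics/{n}0.png",imaging.capture(n)); m=imaging.camera_model(n); print(n,m)
print(bot.get_state())
E
```

```text
pics
top {'K': array([[510.71815216,   0.        , 326.48205753],
       [  0.        , 510.71815216, 230.31992324],
       [  0.        ,   0.        ,   1.        ]]), 'k1': -0.004207459617357715, 'position': array([ 297.35963283,  -87.83788912, 1374.5296106 ]), 'rotation': array([ 0.16742352,  0.00280227, -1.58135756])}
scene {'K': array([[518.01868602,   0.        , 323.19966306],
       [  0.        , 518.01868602, 233.73319697],
       [  0.        ,   0.        ,   1.        ]]), 'k1': -0.05552428226929419, 'position': array([1440.01039365, -128.15491533,  748.88537602]), 'rotation': array([ 0.93684822, -0.01346905,  1.54210682])}
{'t': 0.1, 'qpos': array([ 1.19283181e+00,  3.26884662e-01, -1.93465281e-01,  1.05202871e+00,
        2.27396716e-06,  1.43661627e+00]), 'joint_velocities': array([ 0.00024737, -0.00096342,  0.00282268, -0.00031969,  0.00227314,
       -0.00151818]), 'effort': array([ 1.00822552e-03, -4.44240367e+01,  2.63037479e+01,  7.94996013e-03,
       -1.08260062e-04,  3.16912065e-06]), 'tcp_pos': array([132.53992145, 533.25190135, 230.579104  ]), 'orientation': array([-3.14002485e+00, -2.13933480e-04,  2.89780803e+00]), 'contact_force': array([ 0.30688929, -0.03490363,  0.37448189]), 'wrist_torque': array([-0.084516  , -0.02863586, -0.00262   ]), 'gripper_force': 0.0, 'opening': 0.9976368163875468}
```

View pics/top0.png

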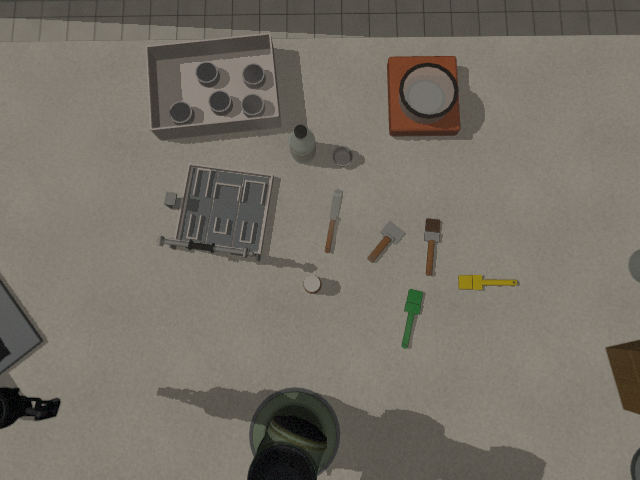

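View pics/scene0.png

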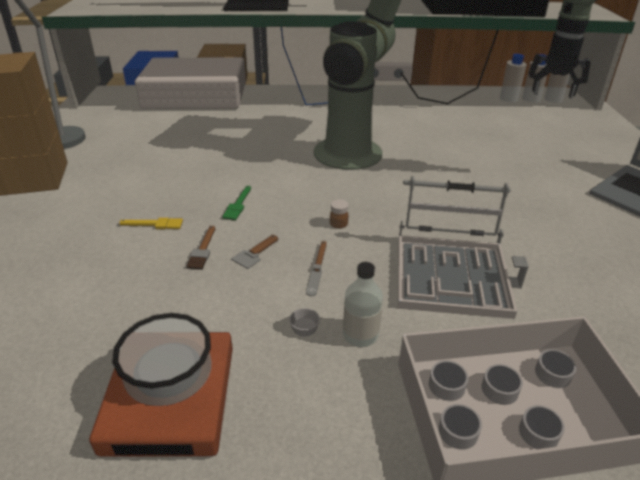

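The top view shows the tray at about (225,212), with the gate standing on its robot side and the keeper at (171,199). The spatula is at (333,222), the scraper at (385,243), the brush at (432,247), the bottle at (302,143), the dish at (343,157) and the jar at (312,284). Next: coarse positions, then close-up wrist views.

```bash
cat > h.py <<'E'
from bench import bot, solve_ik, imaging
import numpy as np, cv2
from scipy.spatial.transform import Rotation as R
np.set_printoptions(precision=2,suppress=True)
def pix2plane(m,uv,z):
    uv=np.asarray(uv,float).reshape(-1,1,2)
    s=cv2.undistortPoints(uv,m["K"],np.array([m["k1"],0,0,0.])).reshape(-1,2)
    d=R.from_euler("xyz",m["rotation"]).apply(np.c_[s[:,0],-s[:,1],-np.ones(len(s))])
    p=np.asarray(m["position"]); return p+d*((z-p[2])/d[:,2])[:,None]
def world2pix(m,P):
    q=R.from_euler("xyz",m["rotation"]).inv().apply(np.atleast_2d(P)-m["position"])
    s=np.c_[q[:,0],-q[:,1]]/-q[:,2:]; s=s*(1+m["k1"]*(s**2).sum(1))[:,None]
    return s@m["K"][:2,:2].T+m["K"][:2,2]
def shot(name,fn):
    m=imaging.camera_model(name); im=imaging.capture(name); cv2.imwrite(f"pics/{fn}.png",im); np.save(f"pics/{fn}.npy",m,allow_pickle=True); return m,im
def load(fn): return np.load(f"pics/{fn}.npy",allow_pickle=True).item(),cv2.imread(f"pics/{fn}.png")
def ori(yaw): return [np.pi,0,yaw]
E
python3 - <<'E'
from h import *
m=imaging.camera_model("top")
print(pix2plane(m,[(190,165),(272,176),(262,260),(178,242)],22))
print("gate",pix2plane(m,[(203,247)],165))
print("sp,scr,br head/tail",pix2plane(m,[(338,192),(328,251),(395,229),(372,260),(432,220),(430,274)],7))
print("bottle",pix2plane(m,[(302,155)],0),"jar",pix2plane(m,[(312,284)],60),"dish",pix2plane(m,[(343,157)],20))
s=bot.get_state();c=imaging.camera_model("wrist")
Rt=R.from_euler("xyz",s["orientation"]);print("cam in tool",Rt.inv().apply(c["position"]-s["tcp_pos"]),(Rt.inv()*R.from_euler("xyz",c["rotation"])).as_matrix(),c["K"],c["k1"])
E
```

```text
[[712.17 286.7   22.  ]
 [678.34  61.01  22.  ]
 [447.78  85.95  22.  ]
 [498.63 311.59  22.  ]]
gate [[464.62 209.04 165.  ]]
sp,scr,br head/tail [[ 635.04 -119.25    7.  ]
 [ 471.9   -89.94    7.  ]
 [ 530.09 -272.57    7.  ]
 [ 446.23 -207.97    7.  ]
 [ 553.84 -374.15    7.  ]
 [ 406.91 -362.19    7.  ]]
bottle [[744.32 -20.15   0.  ]] jar [[380.32 -47.88  60.  ]] dish [[ 730.79 -134.16   20.  ]]
cam in tool [  79.38    1.22 -142.69] [[ 0.    0.95  0.31]
 [ 1.   -0.    0.  ]
 [ 0.    0.31 -0.95]] [[423.69   0.   318.16]
 [  0.   423.69 238.56]
 [  0.     0.     1.  ]] 0.02416033668016598
```

```bash
python3 - <<'E'
from h import *
bot.move_ptp([650,190,300],ori(np.pi)); shot("wrist","wtray")
bot.move_ptp([565,-235,320],ori(np.pi)); shot("wrist","wtools")
s=bot.get_state();print(s["t"],s["tcp_pos"],s["qpos"])
E
```

```text
4.0333 [ 565.55 -233.83  319.92] [-0.51  0.41  0.15  1.32  0.   -0.51]
```

View pics/wtray.png

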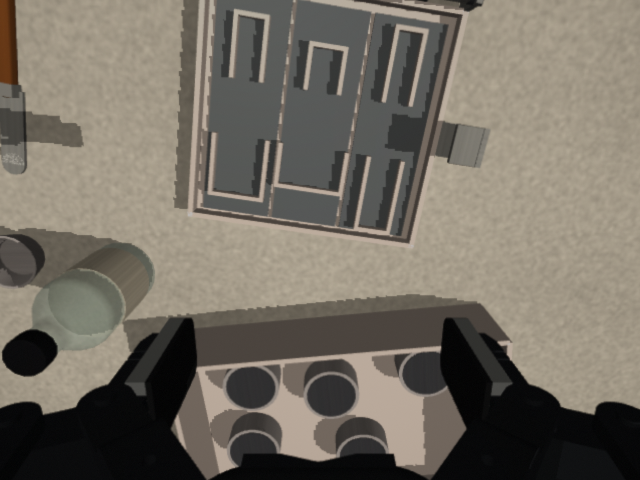

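View pics/wtools.png

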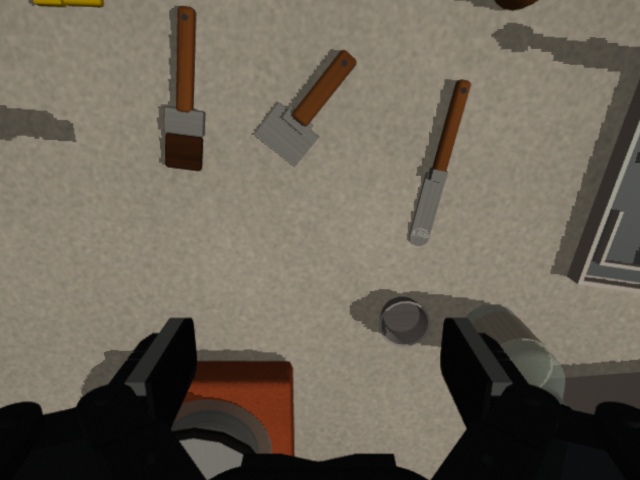

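The tray view shows the brush compartment on the left (−y; head pocket at (235,170)), the scraper's in the middle (310,165) and the spatula's on the right (380,195). The keeper is at (468,145). In the tools view the brush is at (186,90), the scraper at (305,110) and the spatula at (440,160), all with their heads pointing down the image (+x).

```bash
cat > meas.py <<'E'
from h import *
m,im=load("wtools"); hsv=cv2.cvtColor(im,cv2.COLOR_BGR2HSV)
mk=cv2.inRange(hsv,(4,130,70),(18,255,255)); mk[290:]=0
n,l,st,_=cv2.connectedComponentsWithStats(mk)
dims=dict(spatula=(100,14,35),brush=(97,16,26.5),scraper=(82,20,19))
for i in range(1,n):
    if st[i,4]<400: continue
    v,u=np.where(l==i); P=pix2plane(m,np.c_[u,v],14)[:,:2]
    c,(a,b),_=cv2.minAreaRect(P.astype(np.float32)); box=cv2.boxPoints(cv2.minAreaRect(P.astype(np.float32)))
    e=[box[1]-box[0],box[2]-box[1]]; d=max(e,key=np.linalg.norm); d=d/np.linalg.norm(d); d=d*np.sign(d[0])
    print(st[i],np.array(c),a,b,"yaw",np.arctan2(d[1],d[0]))
    nrm=np.array([-d[1],d[0]]); side=np.sign((m["position"][:2]-c)@nrm)
    for k,(L,w,o) in dims.items():
        print("   ",k,"extraL",max(a,b)-L,"extraW",min(a,b)-w,"origin",c+o*d-nrm*side*(min(a,b)-w)/2)
m,im=load("wtray"); g=cv2.cvtColor(im,cv2.COLOR_BGR2GRAY)
poly=np.array([(210,8),(448,22),(404,232),(198,206)]); pm=np.zeros_like(g); cv2.fillPoly(pm,[poly],255)
mk=((g>125)&(pm>0)).astype(np.uint8); n,l,st,_=cv2.connectedComponentsWithStats(mk)
for i in range(1,n):
    if st[i,4]<60: continue
    v,u=np.where(l==i); P=pix2plane(m,np.c_[u,v],19)[:,:2]
    r=cv2.minAreaRect(P.astype(np.float32)); print(st[i],np.array(r[0]),r[1],r[2])
    th=-.12; Q=P@np.array([[np.cos(th),-np.sin(th)],[np.sin(th),np.cos(th)]])
    print("    tray-frame ext",Q.min(0),Q.max(0))
cv2.imwrite("pics/traycrop.png",cv2.resize(im[0:260,170:500],None,fx=2.3,fy=2.3,interpolation=cv2.INTER_CUBIC))
cv2.imwrite("pics/mk.png",mk*255)
print("rim",pix2plane(m,[(190,212),(410,243),(466,12)],22))
E
python3 meas.py
```

```text
[ 177    6   17  106 1444] [ 451.44 -362.74] 14.010515213012695 94.26911163330078 yaw -0.1279535
    spatula extraL -5.730888366699219 extraW 0.010515213012695312 origin [ 486.16 -367.22]
    brush extraL -2.7308883666992188 extraW -1.9894847869873047 origin [ 477.85 -365.14]
    scraper extraL 12.269111633300781 extraW -5.989484786987305 origin [ 470.67 -362.2 ]
[ 295   51   61   74 1348] [ 476.16 -226.72] 16.73177719116211 78.52566528320312 yaw -0.6940892
    spatula extraL -21.474334716796875 extraW 2.7317771911621094 origin [ 502.19 -250.16]
    brush extraL -18.474334716796875 extraW 0.7317771911621094 origin [ 496.29 -243.96]
    scraper extraL -3.474334716796875 extraW -3.2682228088378906 origin [ 491.81 -237.62]
[437  80  33  91 856] [512.68 -95.27] 9.937345504760742 89.66727447509766 yaw -0.18143366
    spatula extraL -10.332725524902344 extraW -4.062654495239258 origin [ 546.74 -103.59]
    brush extraL -7.332725524902344 extraW -6.062654495239258 origin [ 538.2  -103.04]
    scraper extraL 7.667274475097656 extraW -10.062654495239258 origin [ 530.46 -103.65]
[203   8  12 1
[... 676 characters left out ...]
ame ext [585.37 157.76] [648.62 215.98]
[271 143  78  57 680] [639.76 183.08] (72.5653305053711, 49.974571228027344) 81.66902160644531
    tray-frame ext [587.49 221.6 ] [637.31 295.09]
[354 157  17  70 289] [659.57 236.64] (4.129566669464111, 72.35066223144531) 81.50833129882812
    tray-frame ext [590.38 310.93] [662.61 316.88]
[386 162  19  69 280] [664.16 270.41] (4.104372978210449, 71.82145690917969) 81.43878936767578
    tray-frame ext [591.16 344.9 ] [662.85 350.84]
[198 189   5  18  66] [665.44  71.84] (4.054953575134277, 17.80138397216797) 85.02922821044922
    tray-frame ext [643.19 148.98] [661.01 153.16]
rim [[679.71  61.24  22.  ]
 [712.63 288.39  22.  ]
 [497.46 322.15  22.  ]]
```

View pics/traycrop.png

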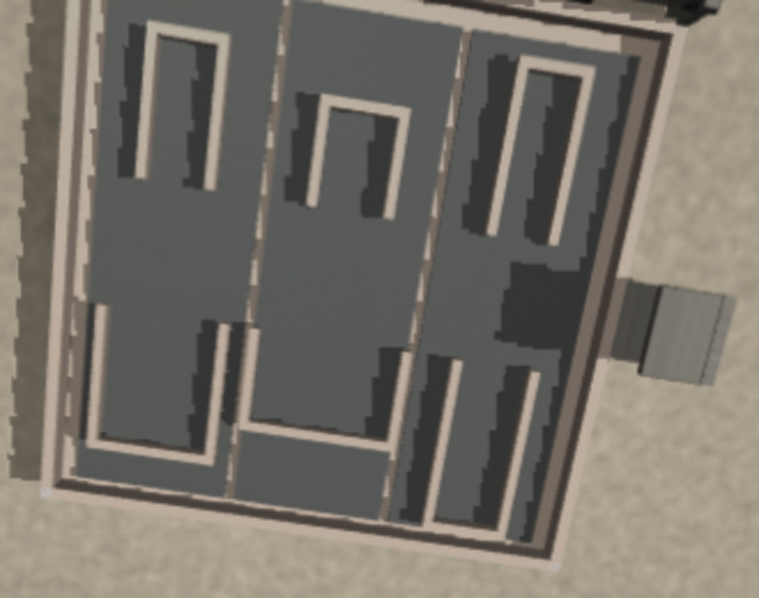

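The crop confirms the compartment order. The ribs give a tray yaw of −0.148, with brush_place at (578.6,120.3), scraper_place at (589.2,191.5) and spatula_place at (599.9,262.8). The handle masks miss the dark edges, so I'm widening them.

```bash
python3 - <<'E'
s=open("meas.py").read().replace("(4,130,70),(18,255,255)","(0,95,15),(22,255,255)"); s=s.split('m,im=load("wtray")')[0]
s+='''
for n_,(x0,y0,x1,y1) in dict(sp=(400,60,490,260),br=(150,0,230,190),sc=(240,30,370,180)).items():
    print(n_,mk[y0:y1,x0:x1].sum()//255)
a=cv2.resize(im[60:260,395:485],None,fx=2.9,fy=2.9,interpolation=cv2.INTER_CUBIC);b=cv2.resize(cv2.cvtColor(mk,cv2.COLOR_GRAY2BGR)[60:260,395:485],None,fx=2.9,fy=2.9)
cv2.imwrite("pics/spz.png",np.hstack([a,b]))
for fn in ["top0","scene0"]:
    pass
'''
open("meas2.py","w").write(s)
E
python3 meas2.py
```

```text
[ 176    6   20  106 1851] [ 451.3  -362.56] 17.3505859375 94.83891296386719 yaw -0.12320496
    spatula extraL -5.1610870361328125 extraW 3.3505859375 origin [ 485.83 -368.53]
    brush extraL -2.1610870361328125 extraW 1.3505859375 origin [ 477.52 -366.49]
    scraper extraL 12.838912963867188 extraW -2.6494140625 origin [ 470.32 -363.58]
[ 292   50   64   76 1649] [ 476.14 -228.06] 19.576271057128906 80.55636596679688 yaw -0.6951593
    spatula extraL -19.443634033203125 extraW 5.576271057128906 origin [ 501.24 -252.62]
    brush extraL -16.443634033203125 extraW 3.5762710571289062 origin [ 495.35 -246.41]
    scraper extraL -1.443634033203125 extraW -0.42372894287109375 origin [ 490.87 -240.07]
[ 432   80   39   92 1343] [512.36 -97.64] 15.455595970153809 90.5912857055664 yaw -0.18415163
    spatula extraL -9.408714294433594 extraW 1.4555959701538086 origin [ 546.9  -103.34]
    brush extraL -6.408714294433594 extraW -0.5444040298461914 origin [ 538.36 -102.76]
    scraper extraL 8.591285705566406 extraW -4.544404029846191 origin [ 530.62 -103.36]
[ 165  133   38   38 1220] [ 538.45 -373.25] 38.04550552368164 34.36450958251953 yaw 1.4438792
    spatula extraL -61.95449447631836 extraW 20.36450958251953 origin [ 552.98 -339.82]
    brush extraL -58.95449447631836 extraW 18.36450958251953 origin [ 550.91 -348.12]
    scraper extraL -43.95449447631836 extraW 14.364509582519531 origin [ 547.98 -355.31]
sp 1343
br 3071
sc 1649
```

View pics/spz.png

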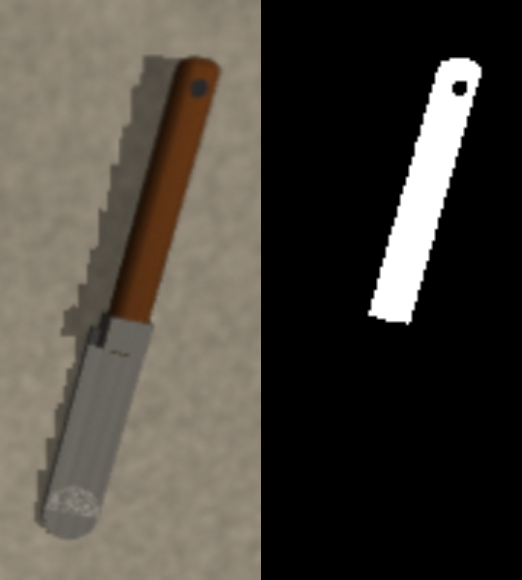

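The spatula crop shows a steel collar covering the front end of the handle, so I'll measure from the tail end. Its tip is at about (419,245). I'll check the tip, then pick and place the brush.

```bash
cat >> h.py <<'E'
TY=-0.148
PLACE=dict(brush=(578.6,120.3),scraper=(589.2,191.5),spatula=(599.9,262.8))
def pick(p,yaw,op=0.55):
    bot.grip(op,40); bot.move_ptp([*p,70],ori(np.pi+yaw))
    hit=bot.movel([*p,3],max_speed=100,threshold=12)
    z=bot.get_state()["tcp_pos"][2]; bot.grip(0,40)
    s=bot.get_state(); print("picked: hit",hit,"z",z,"open",s["opening"]*85,"F",s["gripper_force"])
    bot.movel([*p,100],max_speed=150)
def place(p):
    yaw=np.pi+TY; bot.move_ptp([*p,80],ori(yaw)); bot.movel([*p,22],max_speed=100)
    hit=bot.movel([*p,9.5],max_speed=25,threshold=3); s=bot.get_state()
    print("place: hit",hit,"tcp",s["tcp_pos"],"F",s["contact_force"],"open",s["opening"]*85,"t",s["t"])
    return s["tcp_pos"][2]
def release(p):
    z=bot.get_state()["tcp_pos"][2]; bot.grip(0.4); bot.movel([*p,max(z,12)+70],max_speed=150); print("t",bot.get_state()["t"])
E
python3 - <<'E'
from h import *
m,_=load("wtools"); print("spat tip",pix2plane(m,[(419.1,245.5)],4),"scr tip corners",pix2plane(m,[(253,133),(295,165)],4))
pick((478.6,-366.6),-0.123); s=bot.get_state(); print(s["tcp_pos"],s["contact_force"])
z=place(PLACE["brush"])
if z<13.5: release(PLACE["brush"])
E
```

```text
spat tip [[ 644.58 -117.36    4.  ]] scr tip corners [[ 519.89 -301.54    4.  ]
 [ 553.19 -257.91    4.  ]]
picked: hit False z 3.5198485075768686 open 14.699225710382315 F 41.04266345500946
[ 478.01 -366.06   99.08] [ 0.36  0.6  -0.09]
place: hit True tcp [579.04 120.38  12.93] F [-0.67 -0.27  4.83] open 14.758770163629352 t 10.6
t 11.55
```

```bash
python3 - <<'E'
from h import *
for n,p,y in(("scraper",(490.3,-240.7),-.685),("spatula",(551.3,-102.8),-.174)):
    pick(p,y); z=place(PLACE[n])
    if z>13.8: print("HIGH",n); break
    release(PLACE[n])
else:
    bot.move_ptp([650,190,300],ori(np.pi)); shot("wrist","wplaced"); shot("top","top1"); print(bot.get_state()["t"])
E
```

```text
picked: hit False z 3.346799510977404 open 18.928089481050193 F 40.16986548900604
place: hit True tcp [589.62 191.64  12.95] F [-0.57 -0.3   5.37] open 18.67365850571934 t 17.9917
t 18.9167
picked: hit False z 3.315869885484376 open 13.049201928701189 F 39.84800577163696
place: hit True tcp [600.31 262.95  12.88] F [-0.12 -0.15  3.76] open 12.582152314883876 t 24.8917
t 25.8583
26.8917
```

View pics/wplaced.png

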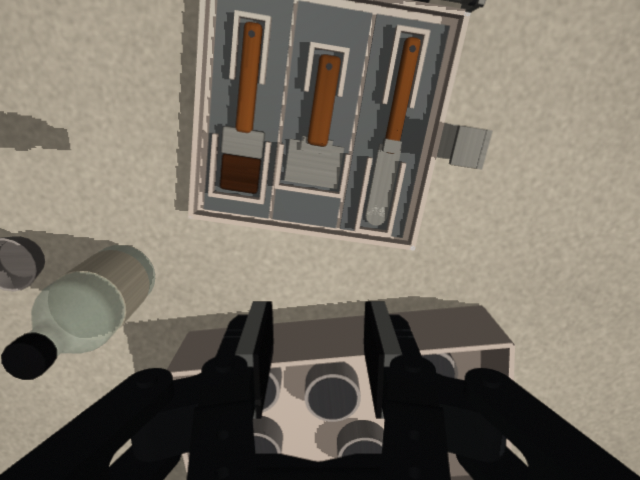

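```bash
python3 - <<'E'
from h import *
m,im=load("top1"); g=cv2.cvtColor(im,cv2.COLOR_BGR2GRAY)
c=cv2.resize(im[215:275,150:280],None,fx=6,fy=6,interpolation=cv2.INTER_CUBIC); cv2.imwrite("pics/gz.png",c)
# sleeve: very dark blob near expected
d=(g[238:256,188:222]<35).astype(np.uint8); n,l,st,ce=cv2.connectedComponentsWithStats(d)
for i in range(1,n): print(st[i]+np.array([188,238,0,0,0]),ce[i]+[188,238],pix2plane(m,ce[i]+[188,238],165))
E
```

```text
[189 241   4   8  26] [190.35 244.46] [[471.08 239.54 165.  ]]
[194 243  14   6  32] [199.09 244.97] [[469.62 218.54 165.  ]]
[209 245   1   1   1] [209. 245.] [[469.29 194.81 165.  ]]
[212 244   1   2   2] [212.  244.5] [[470.42 187.66 165.  ]]
[214 244   1   1   1] [214. 244.] [[471.57 182.9  165.  ]]
[200 247   3   2   4] [201.25 247.75] [[462.85 213.17 165.  ]]
[204 248   1   1   1] [204. 248.] [[462.18 206.58 165.  ]]
[206 248   5   2   5] [208.  248.6] [[460.63 196.96 165.  ]]
[212 248   1   1   1] [212. 248.] [[461.97 187.44 165.  ]]
[212 250   2   2   3] [212.33 250.67] [[455.54 186.47 165.  ]]
```

All three tools lie in their compartments with their heads in the pockets: brush (240,110), scraper (318,110), spatula (397,130). Next I'll find the bolt sleeve.

View pics/gz.png

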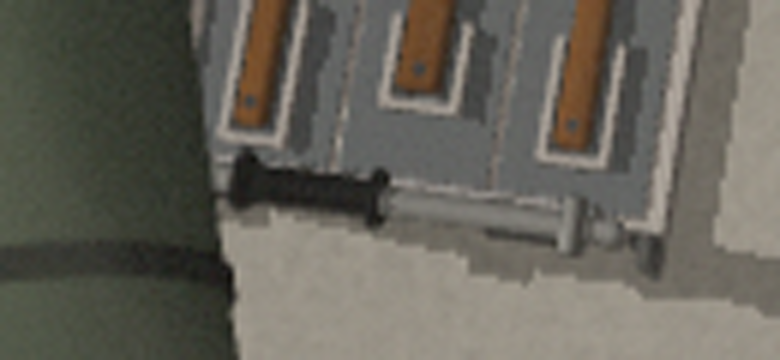

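The sleeve flanges are at (240,180) and (380,196) in the crop, which puts the sleeve's middle at top-image pixel (201.7,246.3). I'll cross-check it against the scene view, then grasp.

```bash
cat >> h.py <<'E'
EX=np.array([np.cos(TY),np.sin(TY)]); EY=np.array([-np.sin(TY),np.cos(TY)])
def w(tx,ty,z): return [*(tx*EX+ty*EY),z]
def tr(p): return np.array([p[:2]@EX,p[:2]@EY,p[2]])
GY=np.pi/-2+TY; XH=438.5; D=14
E
python3 - <<'E'
from h import *
m,_=load("top1"); print("top",tr(pix2plane(m,[(201.7,246.3)],160)[0]))
m=imaging.camera_model("scene"); im=cv2.imread("pics/scene0.png"); g=cv2.cvtColor(im,cv2.COLOR_BGR2GRAY)
d=(g[176:198,438:482]<45).astype(np.uint8); n,l,st,ce=cv2.connectedComponentsWithStats(d); i=1+np.argmax(st[1:,4]); c=ce[i]+[438,176]
print("scene px",c,st[i],tr(pix2plane(m,[c],160)[0]))
sy=278.4
bot.grip(0.65,25); bot.move_ptp(w(431.5,sy,240),ori(GY)); hit=bot.movel(w(431.5,sy,160-D),max_speed=80,threshold=8)
print("hit",hit,tr(bot.get_state()["tcp_pos"])); shot("wrist","wgate")
if not hit:
    bot.grip(0,25); s=bot.get_state(); print(s["opening"]*85,s["gripper_force"],tr(s["contact_force"]),s["t"])
E
```

```text
top [430.46 279.98 160.  ]
scene px [460.83 186.39] [11  8 24  6 70] [428.87 279.52 160.  ]
hit False [431.94 278.6  146.54]
15.236979369669442 24.61919903755188 [-1.76  0.72  2.58] 30.2417
```

```bash
python3 - <<'E'
from h import *
for th in np.linspace(1.6,0,12)[1:]:
    bot.movel(w(XH+115*np.cos(th),278.6,45+115*np.sin(th)-D),max_speed=60)
    s=bot.get_state(); F=tr(s["contact_force"]); print(round(th,2),tr(s["tcp_pos"]),F,s["opening"]*85,s["t"])
    if np.linalg.norm(F)>25: print("STOP"); break
E
```

```text
1.45 [451.76 278.48 145.17] [-1.67 -1.17  4.07] 14.992908742041747 30.7333
1.31 [468.45 278.48 141.81] [-3.06 -0.95  1.59] 15.259830315334948 31.1583
1.16 [484.5  278.62 136.45] [-2.57 -0.13  3.37] 15.108609160878505 31.5833
1.02 [499.25 278.63 128.59] [-2.83 -0.7   2.09] 14.704108367965597 32.0083
0.87 [512.61 278.62 118.8 ] [-2.06 -0.4   1.46] 14.873500703527773 32.4333
0.73 [524.74 278.65 107.23] [-1.96  1.91  3.57] 14.890177633490651 32.8583
0.58 [534.54 278.63  93.74] [-3.19  0.52  2.05] 14.929179574089815 33.2833
0.44 [542.96 278.64  79.54] [-2.85  0.17  3.12] 15.046754393698377 33.7083
0.29 [548.72 278.61  63.75] [-3.1   0.41  4.35] 14.93245816473088 34.1333
0.15 [552.28 278.6   47.82] [-2.86  0.08  4.56] 15.252439042012982 34.5583
0.0 [553.72 278.59  31.35] [-2.38  0.89  4.28] 14.821752420990377 34.9833
```

```bash
python3 - <<'E'
from h import *
p=lambda l:(lambda s:print(l,tr(s["tcp_pos"]),tr(s["contact_force"]),s["opening"]*85,s["t"]))(bot.get_state())
h=bot.movel(w(553.5,278.6,27.5),max_speed=15,threshold=6); p(("down",h)); z=bot.get_state()["tcp_pos"][2]-0.5
bot.grip(0,40)
h=bot.movel(w(553.5,278.6+27,z),max_speed=30,threshold=10); p(("slide",h)); shot("scene","sc1")
E
```

```text
('down', False) [553.7  278.62  28.2 ] [-3.21 -0.73  7.23] 14.83347390062081 35.3667
('slide', True) [553.69 298.56  28.29] [ 0.15 -2.15  5.9 ] 14.751328452402197 36.3083
```

```bash
python3 - <<'E'
from h import *
p=lambda l:(lambda s:print(l,tr(s["tcp_pos"]),tr(s["contact_force"]),s["opening"]*85,s["t"]))(bot.get_state())
z=bot.get_state()["tcp_pos"][2]-0.3
h=bot.movel(w(553.5,278.6+28,z),max_speed=20,threshold=18); p(("slide",h)); m,im=shot("scene","sc2")
cv2.imwrite("pics/sc2z.png",cv2.resize(im[200:300,385:535],None,fx=5,fy=5,interpolation=cv2.INTER_CUBIC))
E
```

```text
('slide', True) [553.63 298.34  28.25] [-0.3  -1.84  5.83] 14.319853661676513 36.7167
```

View pics/sc2z.png

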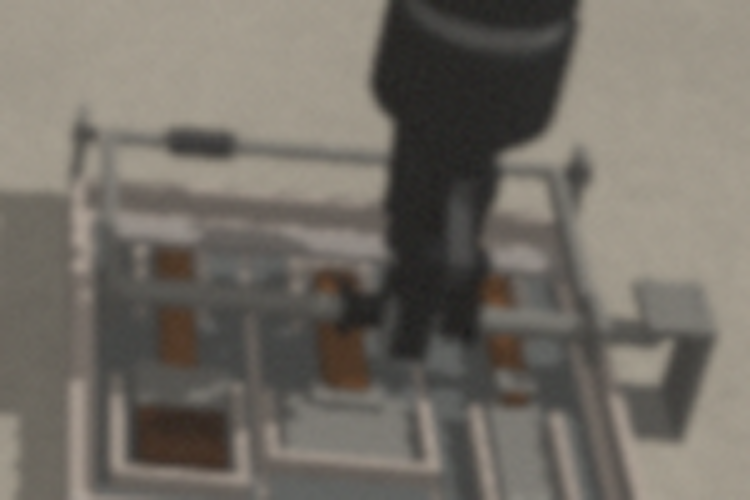

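The scene crop shows the gate level and the bolt bar running to the keeper roof at (675,305). The left flange, at (355,305), has moved about 22 mm along with the fingers. The bolt is against a hard stop, so I'll let it rise gently to test the latch.

```bash
python3 - <<'E'
from h import *
p=lambda l:(lambda s:print(l,tr(s["tcp_pos"]),tr(s["contact_force"]),s["opening"]*85,s["t"]))(bot.get_state())
q=tr(bot.get_state()["tcp_pos"])
h=bot.movel(w(553.5,q[1],q[2]+12),max_speed=15,threshold=11); p(("up",h))
E
```

```text
('up', True) [553.54 298.33  33.89] [ 2.43  0.81 -0.93] 14.733103370930241 37.3333
```

The rise stopped after about 5.6 mm, held by the keeper, so the gate is latched. Releasing and checking.

```bash
python3 - <<'E'
from h import *
q=tr(bot.get_state()["tcp_pos"]); bot.grip(0.4)
bot.movel(w(553.5,q[1],q[2]+110),max_speed=80); bot.move_ptp([500,60,330],ori(GY)); bot.dwell(0.3)
m,im=shot("scene","fin"); print(bot.get_state()["t"],bot.get_state()["contact_force"])
cv2.imwrite("pics/finz.png",cv2.resize(im[170:330,380:540],None,fx=3.7,fy=3.7,interpolation=cv2.INTER_CUBIC))
E
```

```text
40.5417 [-0.51  0.31  0.66]
```

View pics/finz.png

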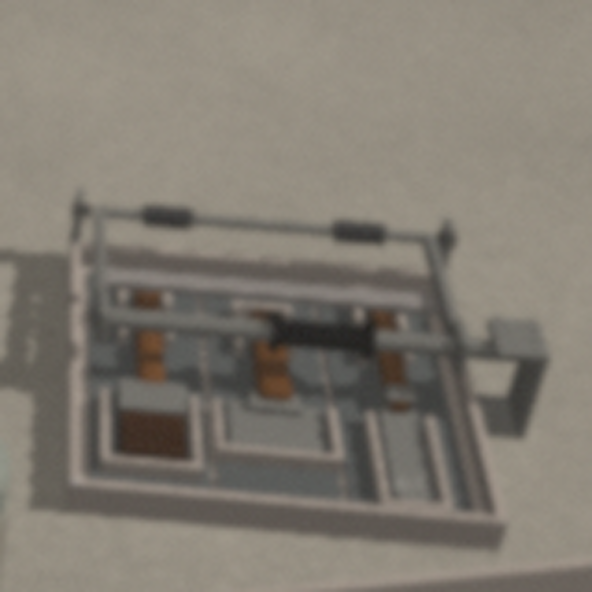

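```bash
python3 - <<'E'
from h import *
m,im=load("fin"); g=cv2.cvtColor(im,cv2.COLOR_BGR2GRAY)
for T in(45,55):
    d=(g[248:272,448:488]<T).astype(np.uint8); n,l,st,ce=cv2.connectedComponentsWithStats(d); i=1+np.argmax(st[1:,4]); x,y,ww,hh,a=st[i]
    print(st[i],tr(pix2plane(m,[ce[i]+[448,248]],49.5)[0]), [tr(pix2plane(m,[(448+xx,260)],49.5)[0])[1] for xx in (x,x+ww)])
E
```

```text
[  6   9  27   9 142] [551.82 300.92  49.5 ] [np.float64(271.8830413191997), np.float64(330.36904350472827)]
[  4   7  30  12 201] [551.06 301.42  49.5 ] [np.float64(267.5665602847074), np.float64(332.543238661204)]
```

```bash
python3 -c "
from h import *
print(bot.sign_off())"
```

```text
the job is handed in; nothing more can be done
None
```

The brush, scraper and spatula lie home in their compartments under the closed gate, its bolt slid about 21 mm to a hard stop under the keeper and holding after release, and the job was handed in at about 41 s.

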